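# Lock the long power module into the test cradle

## Task

Pick up the longer of the two grey power modules by its ridge, lay it flat in the channel of the test cradle and slide it fully home against the end stop while the keeper bar is still open. Then swing the keeper bar shut across the channel's mouth until it has snapped past the sprung roller and rests against its stop, and let go. Leave the other things on the bench where they are.

Things in the scene. Friction and masses are not known exactly. Their poses are not given: they have to be found in the camera images.
- module: The longer power module: loose grey case 50 (x) x 80 (y, its length) x 26 mm tall, with a black grip ridge centred on top, 14 (x) x 44 (y) x 22 mm tall (ridge top 48 mm above the underside). Both ends alike, either may go first. About 0.3 kg. Origin: centre of the underside; y along the length, z up.
- short_module: A similar but shorter module, not wanted: case 50 (x) x 52 (y) x 26 mm, ridge 14 x 30 x 22 mm. Origin: centre of the underside. Stays where it is.
- cradle: Test cradle, fixed to the bench: aluminium plate 150 (x) x 190 (y) x 8 mm; origin: centre of its underside, z up. A channel runs along +y on the plate: two dark rails 16 mm tall, inner faces at x = -29 and +29 mm from y = 24 to 80 mm, flared outwards from y = 24 to the mouth at y = 3 mm (72 mm wide). In front of the mouth, to y = -95 mm, the plate is bare.
- cradle_home (a point): Point on the channel's floor (8 mm above the bench, cradle y = 40 mm) where the centre of the module's underside lies when fully home, its length along the cradle's y. The end stop's face, 38 mm above the bench at its top, is 40 mm beyond it at cradle y = 80 mm.
- detent_roller (a point): Centre of the sprung brass roller of the detent (12 mm across, upright) in a dark housing whose top is 30 mm above the bench, on the cradle's -x side of the mouth.
- keeper (a joint): Angle of the steel keeper bar. 0 = shut on its stop: along the cradle's -x across the mouth, its inner face at cradle y = -3 mm, 3 mm from the home module. Grows as it opens, counter-clockwise from above: 1.57 = along the cradle's -y; limit 2.3. Stays where left. Its tip meets the roller near 0.14 rad, needs about 4 to 8 N at the knob to pass, then is held near 0.
- keeper_knob (a point): Axis of the bar's black upright knob, 78 mm from the hinge; the point lies 58 mm above the bench. The knob is a round post 14 mm in diameter, from the bar's top (26 mm above the bench) up to 70 mm. The home module beside the shut bar is 34 mm high (its ridge, 18 mm in from the end, 56 mm).
- keeper_hinge (a point): The bar's upright hinge axis at the cradle's (50, -8) mm; the point lies 26 mm above the bench. Hinge boss 20 mm in diameter, up to 34 mm high. The bar reaches 105 mm from it, is 10 mm wide and lies 14 to 26 mm above the bench.
- meter: A yellow multimeter lying flat, 95 x 190 x 55 mm tall. Origin: centre of the underside. Stays where it is.
- reel_stand: A solder reel on a wooden stand, base 85 x 85 mm, 120 mm tall. Origin: centre of the underside. Stays where it is.
- screwdriver: A screwdriver lying on the bench, about 200 mm long. Origin: its middle, on the bench. Stays where it is.
Not all that is in view belongs to the job. Of the things that look like the cradle, the largest one is meant.

How it is judged (in metres and radians):
On the way, in this order (a step that is already met when the one before it is completed fails the run):
1. the longer module lies flat in the channel, home against the end stop (within 4 mm), with the keeper bar still open (over 0.6 rad) (y of module in the frame of cradle above 0.036 m and x of module in the frame of cradle between -0.007 and 0.007 m and z of module in the frame of cradle between 0.005 and 0.0115 m and angle between the y axis of module and the y axis of cradle, either way round below 0.15 rad and angle between module's own z axis and vertical below 0.08 rad and value of joint keeper above 0.6 rad), for 0.2 s.
2. the keeper bar is shut in its detent (under 0.04 rad) with the module still home (y of module in the frame of cradle above 0.036 m and x of module in the frame of cradle between -0.007 and 0.007 m and z of module in the frame of cradle between 0.005 and 0.0115 m and angle between the y axis of module and the y axis of cradle, either way round below 0.15 rad and angle between module's own z axis and vertical below 0.08 rad and value of joint keeper below 0.04 rad), for 0.2 s.
At the end, for the whole second after the job is handed in: The longer module lies flat in the cradle's channel, within 4 mm of the end stop, within 7 mm of the channel's middle and 0.15 rad of its direction, at rest; the keeper bar is shut in its detent (under 0.04 rad) and at rest (all of step 2 and velocity of joint keeper between -0.05 and 0.05 rad/s and linear speed of module below 0.02 m/s); the robot touches nothing.
It fails at once if the shorter module is moved by more than 25 mm (distance of short_module from where it was at the start of the episode above 0.025 m).
It fails at once if the multimeter is moved by more than 25 mm (distance of meter from where it was at the start of the episode above 0.025 m).
It fails at once if the solder reel stand is moved by more than 25 mm (distance of reel_stand from where it was at the start of the episode above 0.025 m).
It fails at once if the screwdriver is moved by more than 25 mm (distance of screwdriver from where it was at the start of the episode above 0.025 m).
It also fails if it takes over 56 s, if anything falls off the work surface, if the arm or the gripper's body presses on something with over 40 N, if the wrist force passes 120 N, or if a joint passes its speed limit or range.

## Robot

A 6-joint arm with a two-finger parallel gripper is mounted at the origin on the work surface. World frame = base frame: x ahead of the robot, y to its left, z up, the work surface at z = 0. Lengths are in mm, angles in degrees, forces in N, time in s.
With the tool pointing down it reaches from about 325 to 875 mm from the base axis. Payload 4.4 kg.
Tool frame: the origin (TCP) lies between the finger pads; the fingertips stand tips_ahead ahead of it and the grasp point (between the pads) lies 2 mm behind it (tips_ahead is the distance from the TCP to the fingertips, in mm); z points along the fingers, y is the line along which they close (so a half turn about z gives the same grasp; the last joint's range is limited). The gripper opens to 85 mm and grips with 20 to 120 N. Pads are 22 mm wide; open, the fingers measure 114 mm over their backs; the gripper's body (76 mm by 85 mm) begins 54 mm behind the grasp point. The pads swing forward as they close: fully open they stand 13 mm farther back than shut.
Start: joints at [61.392, 11.837, 88.321, -0, 79.842, -8.623], TCP at [196.528, 540.374, 248.282] pointing down, gripper open.
Joint ranges: [-156.59, 156.59], [-49.26, 127.26], [12.9, 141.05], [-63.56, 243.56], [4.71, 150.69], [-161.64, 161.64]. Speed limits (degrees/s): [159.86, 159.86, 180, 180, 180, 180].

## Interface

Orientations are given as [roll, pitch, yaw] about the fixed x, y, z axes, in that order (R = Rz(yaw) Ry(pitch) Rx(roll)).
In Python, from cell import move_ptp, movel, set_joints, let_go, grab, dwell, ik, read_state, get_image, calibration, IKError, job_done, search_frame, pinpoint, tips_ahead gives the robot as it stands. Calls block until the motion is done:
- move_ptp(position, orientation): joint-space move of the TCP to a pose.
- movel(position, ori=None, speed=150, max_force=None): straight line of the TCP; ori=None keeps the orientation; speed is the mean speed in mm/s. With max_force (N) it stops when the force on the tool has changed by that much, and returns True; else False.
- set_joints(angles): joint-space move.
- let_go() and grab(squeeze=None): open the fingers fully, or close them until they stop; squeeze is the grip in N (None keeps the last).
- dwell(seconds).
- ik(position, orientation): joint angles nearest the present ones, or None.
- read_state(): the state.
- get_image(name): name is "scene" or "side" or "wrist"; returns the picture (384x512x3 uint8, red, green, blue); there is no depth.
- calibration(name): a dict with "mtx" (3x3 intrinsics, pixels), "R" (3x3) and "t" (3): a world point X has camera coordinates R X + t; the wrist camera has in their place "mount" (4x4, takes a point from camera to tool coordinates, whose origin is the TCP and whose axes are the flange's). Camera axes: x right, y down, z forward; pixel columns grow to the right and rows downward; lengths in mm; the calibration is good to about 2 mm. A picture is of the moment at which its call begins: read the wrist's pose just before it. calibration takes no time and is no camera call.
A pose or a line that the arm cannot do raises IKError and nothing moves.
- job_done(): hands the job in; it is judged then, once.
Trained networks look in the newest picture that a camera, given by its name, has taken for a name from the list of things; names that differ only in an ending like _2 or _b are one class to them, and where a whole thing is asked for, a point or a joint stands for the part that bears it (a point fixed in the world has none). Each returns a list of dicts, best first, with "score" (0 to 1); they miss things now and then, are a little off and sometimes report something else, mostly with a low value. They report only what shows in the picture. A call takes as long as a camera call. They do not tell look-alikes from the thing itself.
- search_frame(name, camera): "rect" ([left, top, width, height] in pixels, round what is visible of it).
- pinpoint(name, camera): "at" ([row, column] in pixels: a listed point, or the origin of a listed thing).
The state is a dict: "time_s": time; "joint_positions": joint angles; "qvel": joint speeds; "tau": joint torques, N m; "eef_pos": TCP position; "ee_rot": TCP orientation; "wrist_force": force on the tool from outside, world axes, zero at the start; "moment": the same for the moment, N m; "gripper_width": finger opening in mm; "grasp_force": force on a finger pad.
Only numpy, scipy, OpenCV 4.12 (cv2) and the standard library are available. Lean on these libraries where they do the work, as an engineer would, in place of code of your own. Each camera call takes 0.05 s, during which the arm holds its last target. There are 200 camera calls.

## Working session

There is one attempt and no reset: what is moved stays moved. The work goes in short steps, each a Python script; the robot and the scene stay as the last script left them, time stands still between calls to the robot, and variables do not carry over. Pictures are saved under pics/ and viewed, at most 10 in all, crops included, and the job is handed in when it is done.

```bash
ls; mkdir -p pics; python3 - <<'E'
from cell import *
import cv2,numpy as np
print(read_state()); print(tips_ahead)
ims=[]
for c in ("scene","side","wrist"):
    im=get_image(c); cv2.imwrite(f"pics/{c}0.png",im[:,:,::-1]); ims.append(im)
    k=calibration(c); print(c,{a:np.round(b,3).tolist() for a,b in k.items()})
    for n in ("module","short_module","cradle","cradle_home","detent_roller","keeper_knob","keeper_hinge"):
        print(n,[(np.round(d["at"]).tolist(),round(d["score"],2)) for d in pinpoint(n,c)])
    for n in ("module","short_module","cradle","keeper"):
        print(" box",n,[(np.round(d["rect"]).tolist(),round(d["score"],2)) for d in search_frame(n,c)])
E
```

```text
pics
{'time_s': 0.0, 'joint_positions': array([ 6.13946057e+01,  1.18851026e+01,  8.84069460e+01,  3.78383399e-04,
        7.98405130e+01, -8.62407012e+00]), 'qvel': array([-0.0162003 ,  0.00381662, -0.04706337, -0.04027913, -0.1153952 ,
       -0.02775795]), 'tau': array([ 5.23720028e-04, -3.83027995e+01, -2.91600841e+01, -1.87087176e-04,
        1.00646960e-02, -1.36341933e-05]), 'eef_pos': array([196.15111455, 539.73307593, 247.09948228]), 'ee_rot': array([-1.79868993e+02, -2.02457797e-02,  1.60018586e+02]), 'wrist_force': array([-4.19229610e-04, -3.34993956e-03,  4.93525474e-01]), 'moment': array([-0.01390641,  0.03022277, -0.02063797]), 'grasp_force': 0.0, 'gripper_width': 85.32818770928921}
17.0
scene {'mtx': [[389.675, 0.0, 255.876], [0.0, 389.675, 192.587], [0.0, 0.0, 1.0]], 'R': [[0.834, 0.551, 0.01], [0.388, -0.573, -0.722], [-0.392, 0.606, -0.692]], 't': [-512.886, -98.449, 1387.138]}
module [([275.0, 157.0], 0.85)]
short_module [([302.0, 205.0], 0.63)]
cradle [([221.0, 166.0], 0.77), ([202.0, 252.0], 0.66), ([213.0, 324.0], 0.57)]
cradle_home [([198.0, 255.0], 0.91), ([21
[... 1351 characters left out ...]
 box short_module [([351.0, 276.0, 42.0, 32.0], 0.61), ([244.0, 192.0, 39.0, 21.0], 0.22)]
 box cradle [([243.0, 131.0, 65.0, 45.0], 0.89), ([189.0, 274.0, 79.0, 85.0], 0.86)]
 box keeper [([211.0, 304.0, 35.0, 20.0], 0.72), ([326.0, 165.0, 79.0, 73.0], 0.64), ([247.0, 194.0, 43.0, 23.0], 0.61), ([267.0, 140.0, 21.0, 18.0], 0.56)]
wrist {'mtx': [[325.777, 0.0, 249.702], [0.0, 325.777, 189.364], [0.0, 0.0, 1.0]], 'mount': [[-0.0, -0.96, -0.28, 70.54], [1.0, -0.0, -0.001, 0.196], [0.001, -0.28, 0.96, -126.2], [0.0, 0.0, 0.0, 1.0]]}
module []
short_module []
cradle []
cradle_home []
detent_roller []
keeper_knob []
keeper_hinge []
 box module []
 box short_module []
 box cradle []
 box keeper []
```

View pics/scene0.png

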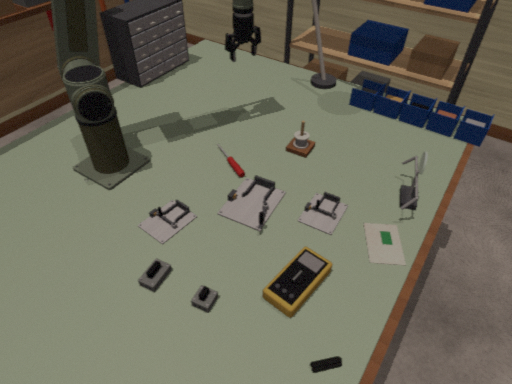

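View pics/side0.png

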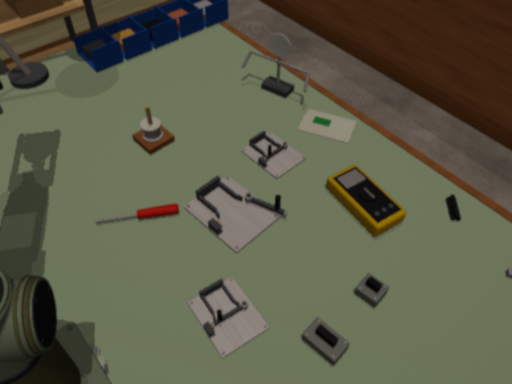

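The big cradle is at scene pixel (252,202) and side (234,210). The look-alike cradles are at scene (168,220) and (324,212). The longer module is at scene (155,275), side (326,340), and the shorter one at scene (205,298), side (372,290). Next I'll triangulate and look closer with the wrist camera.

```bash
cat > h.py <<'E'
from cell import *
import cv2,numpy as np
from scipy.spatial.transform import Rotation as Ro
def cam(c):
    k=calibration(c); K=k["mtx"]
    if c!="wrist": return np.array(K),np.array(k["R"]),np.array(k["t"])
    s=read_state(); Rt=Ro.from_euler("xyz",s["ee_rot"],degrees=True).as_matrix()
    M=np.array(k["mount"]); Rc=Rt@M[:3,:3]; p=Rt@M[:3,3]+s["eef_pos"]
    return np.array(K),Rc.T,-Rc.T@p
def onz(C,rc,z):
    K,R,t=C; d=R.T@np.linalg.inv(K)@[rc[1],rc[0],1]; o=-R.T@t
    return o+d*(z-o[2])/d[2]
def proj(C,X):
    K,R,t=C; p=K@(R@np.asarray(X,float)+t); return p[1]/p[2],p[0]/p[2]
E
python3 - <<'E'
from h import *
s,d=cam("scene"),cam("side")
for n,a,b,z in [("module",(275,157),(343,326),0),("short",(302,205),(297,366),0),("cradle",(202,252),(210,228),4),("home",(198,255),(200,221),8),("hinge",(205,265),(196,247),26),("knob",(214,260),(201,275),58),
 ("c_small1",(221,166),(313,230),4),("c_small2",(213,324),(153,276),4)]:
    print(n,onz(s,a,z).round(),onz(d,b,z).round())
E
```

```text
module [ 459. -250.    0.] [ 466. -260.    0.]
short [ 619. -242.    0.] [ 603. -242.   -0.]
cradle [519. 122.   4.] [516. 128.   4.]
home [520. 139.   8.] [520. 161.   8.]
hinge [573. 115.  26.] [569. 119.  26.]
knob [596.  49.  58.] [593.  45.  58.]
c_small1 [347. -94.   4.] [355. -91.   4.]
c_small2 [734. 208.   4.] [738. 204.   4.]
```

```bash
python3 - <<'E'
from h import *
for nm,p,names,zs in [("crad",(520,110,260),("cradle","cradle_home","detent_roller","keeper_knob","keeper_hinge"),(0,8,20,58,26)),("mod",(490,-250,230),("module","short_module"),(0,0))]:
    try: move_ptp(p,[180,0,180])
    except IKError: move_ptp(p,[180,0,0])
    dwell(.3); C=cam("wrist"); im=get_image("wrist"); cv2.imwrite(f"pics/{nm}1.png",im[:,:,::-1])
    s=read_state(); print(s["eef_pos"],s["ee_rot"],s["joint_positions"].round(),s["time_s"])
    np.savez(f"{nm}.npz",K=C[0],R=C[1],t=C[2])
    for n,z in zip(names,zs):
        print(n,[(np.round(d["at"]).tolist(),round(d["score"],2),onz(C,d["at"],z).round().tolist()) for d in pinpoint(n,"wrist")])
E
```

```text
[519.91639511 110.39453814 260.00556526] [ 1.79998151e+02  1.71742896e-04 -1.79959449e+02] [  3.   6.  94.   0.  80. -87.] 4.0917
cradle [([306.0, 320.0], 0.94, [729.0, 208.0, -0.0]), ([157.0, 255.0], 0.85, [522.0, 116.0, 0.0]), ([108.0, 241.0], 0.33, [464.0, 100.0, 0.0])]
cradle_home [([154.0, 291.0], 0.67, [516.0, 158.0, 8.0]), ([304.0, 346.0], 0.64, [721.0, 240.0, 8.0])]
detent_roller [([105.0, 243.0], 0.47, [460.0, 103.0, 20.0])]
keeper_knob [([236.0, 189.0], 0.92, [599.0, 44.0, 58.0]), ([314.0, 322.0], 0.83, [699.0, 196.0, 58.0])]
keeper_hinge [([202.0, 255.0], 0.94, [570.0, 116.0, 26.0]), ([340.0, 316.0], 0.88, [764.0, 199.0, 26.0]), ([28.0, 47.0], 0.68, [385.0, -94.0, 26.0])]
[ 490.287994   -249.35702684  230.08033477] [-1.79997202e+02  5.21796075e-03 -1.79931721e+02] [ -36.   10.   93.    0.   77. -126.] 6.05
module [([130.0, 240.0], 0.63, [457.0, -260.0, 0.0])]
short_module [([261.0, 259.0], 0.57, [615.0, -238.0, 0.0])]
```

View pics/crad1.png

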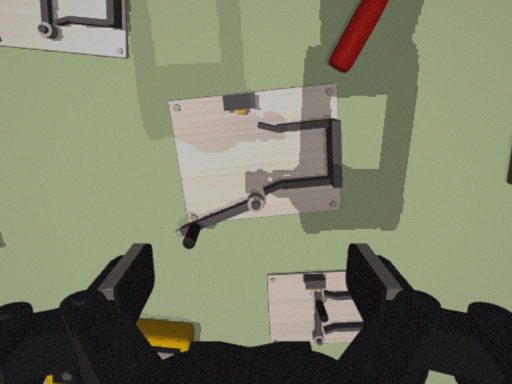

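View pics/mod1.png

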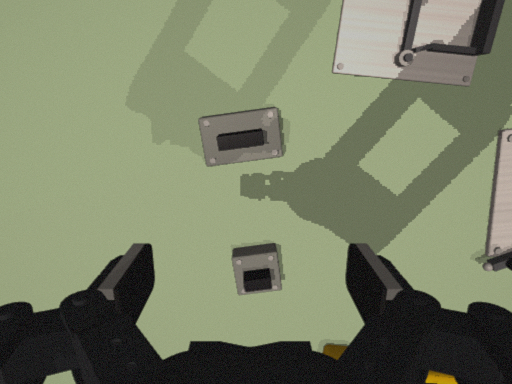

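Wrist views: the cradle plate corners are near (172,101), (336,86), (340,208) and (188,221), with the open bar at (225,215), the knob at (190,235) and the roller at (241,110). The longer module is at (241,137) with its ridge along the columns, and the shorter one is at (257,268). I'll rectify and fit these.

```bash
cat > rect.py <<'E'
from h import *
def rect(nm,z,c,half,s=3):
    f=np.load(nm+".npz"); C=(f["K"],f["R"],f["t"]); im=cv2.imread(f"pics/{nm}1.png")
    w=np.array([[c[0]-half,c[1]-half],[c[0]+half,c[1]-half],[c[0]+half,c[1]+half],[c[0]-half,c[1]+half]],float)
    src=np.float32([proj(C,[*q,z])[::-1] for q in w])
    # out: col = world x, row = -world y
    n=2*half*s; dst=np.float32([[0,n],[n,n],[n,0],[0,0]])
    o=cv2.warpPerspective(im,cv2.getPerspectiveTransform(src,dst),(n,n)); 
    return o,lambda p:(c[0]-half+p[0]/s, c[1]+half-p[1]/s)
def fit(mask,back,o):
    mask=cv2.morphologyEx(mask,cv2.MORPH_OPEN,np.ones((5,5)))
    cs=cv2.findContours(mask,0,2)[0]
    k=max(cs,key=cv2.contourArea); r=cv2.minAreaRect(cv2.convexHull(k))
    b=cv2.boxPoints(r); cv2.polylines(o,[b.astype(int)],True,(0,0,255),1)
    w=np.array([back(p) for p in b]); e=np.roll(w,-1,0)-w
    L=np.linalg.norm(e,axis=1); print("c",w.mean(0).round(1),"L",L.round(1),"ang",np.degrees(np.arctan2(e[:,1],e[:,0])).round(1))
E
python3 - <<'E'
from rect import *
o,b=rect("crad",8,(520,120),130); h=cv2.cvtColor(o,cv2.COLOR_BGR2HSV); B,G,R=[o[...,i].astype(int) for i in range(3)]
fit(((R-G>-3)&(R>100)&(B>90)).astype(np.uint8)*255,b,o); o1=cv2.resize(o,(400,400))
o,b=rect("mod",26,(460,-258),60,6); B,G,R=[o[...,i].astype(int) for i in range(3)]
fit(((G-R<4)).astype(np.uint8)*255,b,o); o2=cv2.resize(o,(400,400))
o,b=rect("mod",48,(460,-258),60,6); g=o.max(2)
fit((g<30).astype(np.uint8)*255,b,o)
cv2.imwrite("pics/rect.png",np.hstack([o1,o2]))
E
```

```text
c [520.5 119.6] L [150.3 190.  150.3 190. ] ang [   5.8  -84.2 -174.2   95.8]
c [ 461.1 -258.6] L [50.7 80.8 50.7 80.8] ang [   7.7  -82.3 -172.3   97.7]
c [ 452.6 -246.3] L [ 1.7 13.3  1.7 13.3] ang [   5.9  -84.1 -174.1   95.9]
```

View pics/rect.png

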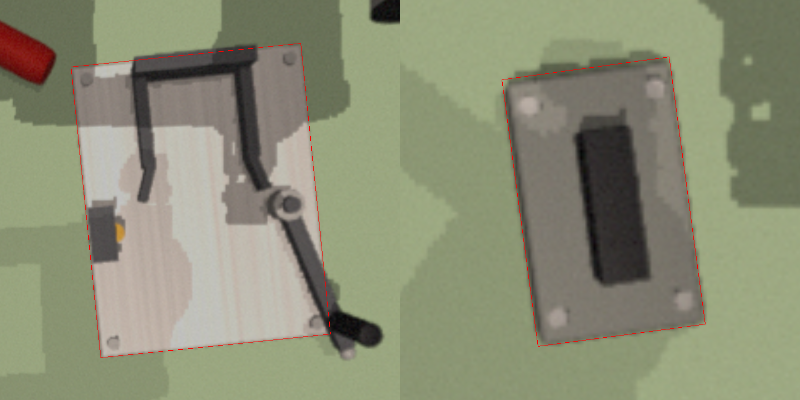

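The fits match the given sizes: plate 150.3×190, centre (520.5,119.6), yaw 5.8°; longer module 80.8×50.7, centre (461,-258.6), yaw 7.7°. The shorter one is clearly smaller. The bar stands at about 105°, so it is open. I'll grasp now.

```bash
python3 - <<'E'
from h import *
yaw=97.7; p=[461.1,-258.6]
move_ptp([*p,110],[180,0,yaw])
print(movel([*p,47],speed=80,max_force=10))
f0=read_state()["wrist_force"]
grab(40); s=read_state(); print(s["eef_pos"],s["gripper_width"],s["grasp_force"],s["wrist_force"]-f0)
print(movel([*p,130],speed=100)); dwell(.2); s=read_state(); print(s["gripper_width"],s["grasp_force"],s["wrist_force"],s["time_s"])
im=get_image("side"); im2=get_image("wrist"); cv2.imwrite("pics/g.png",cv2.resize(np.hstack([im[:,:,::-1],im2[:,:,::-1]]),(800,300)))
E
```

```text
False
[ 461.31947113 -258.76538175   47.27838531] 13.013949415626115 40.12766718864441 [0.62266249 1.5174848  1.74737359]
False
13.18292086322477 39.34668838977814 [-0.28973389  0.64345865 -3.9717819 ] 10.1833
```

View pics/g.png

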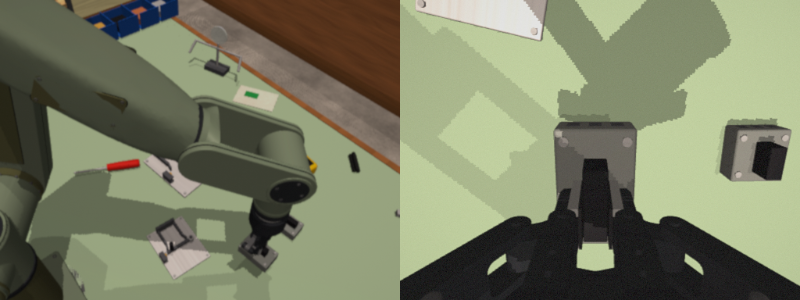

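The module is gripped by its ridge, hanging level, with a width of 13.2 mm and a weight change of about 4 N. Next I'll place it in front of the channel and slide it in.

```bash
cat >> h.py <<'E'
cc=np.array([520.5,119.6]); cy=5.8
def W(x,y):
    a=np.radians(cy); return cc+[x*np.cos(a)-y*np.sin(a),x*np.sin(a)+y*np.cos(a)]
E
python3 - <<'E'
from h import *
o=[180,0,90+cy]
movel([461.1,-258.6,150],speed=150)
move_ptp([*W(0,-36),150],o); 
print("z",movel([*W(0,-36),65],speed=120), movel([*W(0,-36),53],speed=25,max_force=5))
s=read_state(); print(s["eef_pos"],s["wrist_force"]); z=s["eef_pos"][2]+.3
print("s",movel([*W(0,20),z],speed=50,max_force=20)); s=read_state(); print(s["eef_pos"],s["wrist_force"])
print("s2",movel([*W(0,50),z],speed=25,max_force=14)); s=read_state(); print(s["eef_pos"],s["wrist_force"],s["gripper_width"],s["time_s"])
d=s["eef_pos"][:2]-cc; a=np.radians(cy); print("cradle xy",d@[np.cos(a),np.sin(a)],d@[-np.sin(a),np.cos(a)])
C=cam("wrist"); im=get_image("wrist"); cv2.imwrite("pics/ins.png",im[:,:,::-1])
E
```

```text
z False True
[524.74941242  83.83584214  55.25972376] [-0.63477438  0.35044274  4.03689929]
s False
[518.05839441 139.98892837  55.27571679] [0.16989557 0.71116175 3.04548799]
s2 True
[516.22511351 159.62475123  55.33060132] [-0.17448688 -1.57968461  1.97768958] 13.025845992226648 15.3
cradle xy -0.20824894202706012 40.25185707532773
```

View pics/ins.png

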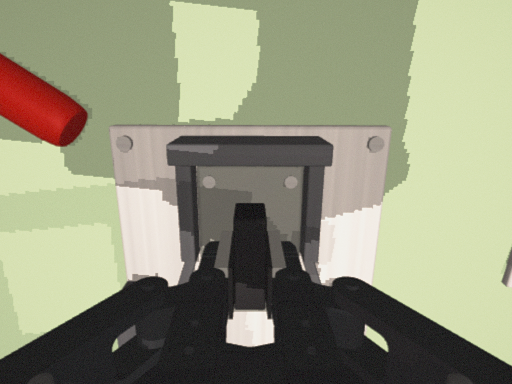

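The module sits centred between the rails (columns 198–303), tight against the stop at row 165, and contact came at cradle y = 40.25 mm. I'll release, lift, and remeasure the knob.

```bash
python3 - <<'E'
from h import *
let_go(); p=read_state()["eef_pos"]; print(movel([p[0],p[1],130],speed=120))
move_ptp([540,90,220],[180,0,180]); dwell(.3)
C=cam("wrist"); im=get_image("wrist"); cv2.imwrite("pics/k1.png",im[:,:,::-1]); np.savez("k.npz",K=C[0],R=C[1],t=C[2])
for n,z in (("keeper_knob",58),("keeper_hinge",26),("module",8)):
    print(n,[(round(d["score"],2),onz(C,d["at"],z).round(1).tolist()) for d in pinpoint(n,"wrist")])
print(W(50,-8),W(0,40),read_state()["time_s"])
E
```

```text
False
keeper_knob [(0.97, [599.0, 46.2, 58.0]), (0.59, [698.4, 192.2, 58.0])]
keeper_hinge [(0.86, [573.9, 116.0, 26.0]), (0.66, [763.3, 201.1, 26.0])]
module [(0.83, [516.8, 157.2, 8.0])]
[571.05248582 116.69376919] [516.45774811 159.39522835] 18.7417
```

View pics/k1.png

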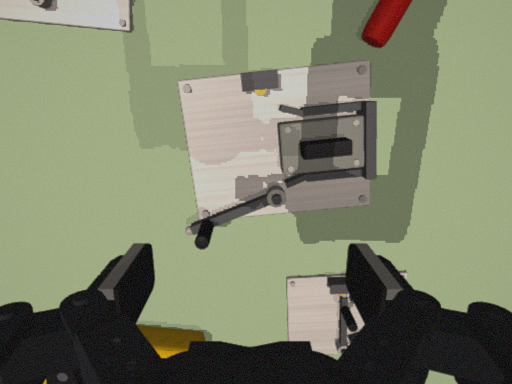

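The module is at home, near (320,145) in the picture, and the bar is unchanged with the knob at (204,233), θ≈105.7°. I'll push the knob round the arc with closed fingers.

```bash
python3 - <<'E'
from h import *
H=W(50,-8); Z=57
u=lambda a:np.array([np.cos(np.radians(a)),np.sin(np.radians(a))])
def P(th,off,z=Z):
    q=H+78*u(180+cy+th)-off*u(90+cy+th); return [*q,z],[180,0,(90+cy+th+180)%360-180]
grab(40)
p,o=P(105.7,36,130); move_ptp(p,o)
p,o=P(105.7,36); print("down",movel(p,o,speed=100,max_force=8))
p,o=P(105.7,19); print("to",movel(p,o,speed=40,max_force=8))
for th in np.arange(98,11,-8.):
    p,o=P(th,18); r=movel(p,o,speed=60,max_force=14)
    if r: print("stop at",th,read_state()["wrist_force"]); break
else:
    p,o=P(0,12); p0,o0=P(10,18); movel(p0,o,speed=40,max_force=14)
    p=np.array([*(W(-28,-8-12)),Z]); print("push",movel(p,o,speed=20,max_force=20))
s=read_state(); d=s["eef_pos"][:2]-cc; a=np.radians(cy)
print("cradle xy",d@[np.cos(a),np.sin(a)],d@[-np.sin(a),np.cos(a)],s["wrist_force"],s["time_s"])
C=cam("wrist"); im=get_image("wrist"); cv2.imwrite("pics/k2.png",im[:,:,::-1])
E
```

```text
down False
to False
push False
cradle xy -26.287427157217593 -24.671251809214457 [  3.66389525 -18.33317873  -4.68221   ] 26.8333
```

View pics/k2.png

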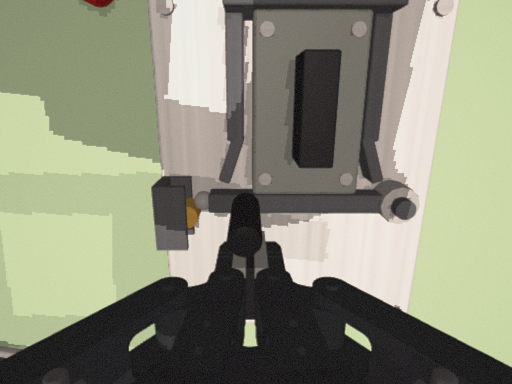

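The bar lies straight across the mouth, its tip at (203,200) past the roller at (190,212). The tool was blocked at 18 N with 16.7 mm between tool and knob axis, which means the bar is on its stop. I'll back off and verify.

```bash
python3 - <<'E'
from h import *
o=[180,0,90+cy]
movel([*W(-28,-50),57],o,speed=60); movel([*W(-28,-50),150],speed=120)
move_ptp([545,80,240],[180,0,180]); dwell(.3)
C=cam("wrist"); im=get_image("wrist"); cv2.imwrite("pics/k3.png",im[:,:,::-1])
for n,z in (("keeper_knob",58),("keeper_hinge",26),("module",8)):
    print(n,[(round(d["score"],2),onz(C,d["at"],z).round(1).tolist()) for d in pinpoint(n,"wrist")])
print(W(-28,-8),W(50,-8),W(0,40)); s=read_state(); print(s["time_s"],s["wrist_force"])
E
```

```text
keeper_knob [(0.89, [490.4, 105.3, 58.0])]
keeper_hinge [(0.71, [572.2, 116.5, 26.0]), (0.58, [763.3, 203.9, 26.0])]
module [(0.83, [513.7, 159.1, 8.0])]
[493.45179053 108.81137801] [571.05248582 116.69376919] [516.45774811 159.39522835]
30.2583 [-0.03819772 -0.47519543  0.85720479]
```

View pics/k3.png

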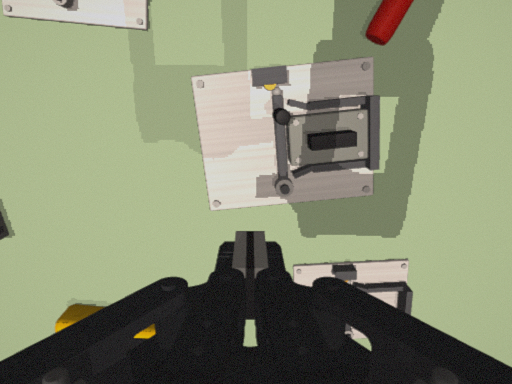

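I've used all 10 pictures, so I'll measure the bar angle numerically in the cradle frame.

```bash
python3 - <<'E'
from h import *
C=cam("wrist"); im=get_image("wrist")
def mid(x,z=26):
    ys=np.arange(-22,1,.5); g=[]
    for y in ys:
        r,c=proj(C,[*W(x,y),z]); g.append(cv2.getRectSubPix(im,(1,1),(float(c),float(r)))[0,0].mean())
    return ys,np.array(g)
for x in (30,20,10,0,-10,-42,-46,-50):
    ys,g=mid(x); print(x,g[::2].round().astype(int).tolist())
E
```

```text
30 [209, 209, 208, 208, 209, 209, 209, 193, 142, 96, 87, 92, 95, 96, 94, 96, 96, 93, 96, 107, 141, 171, 193]
20 [210, 211, 211, 211, 210, 203, 192, 185, 160, 99, 88, 94, 98, 96, 98, 98, 98, 93, 92, 116, 130, 102, 74]
10 [211, 210, 211, 211, 210, 211, 210, 203, 159, 103, 86, 94, 96, 98, 98, 97, 96, 92, 93, 93, 81, 63, 58]
0 [204, 203, 202, 201, 209, 211, 203, 196, 153, 105, 91, 94, 95, 97, 97, 95, 94, 95, 94, 91, 95, 66, 67]
-10 [193, 196, 192, 192, 193, 194, 194, 194, 145, 91, 87, 94, 98, 98, 97, 97, 96, 93, 91, 102, 97, 71, 63]
-42 [212, 213, 212, 211, 205, 196, 193, 192, 161, 97, 87, 98, 102, 100, 98, 95, 95, 91, 95, 103, 151, 196, 195]
-46 [214, 213, 214, 214, 215, 213, 215, 201, 168, 98, 88, 97, 97, 97, 94, 91, 90, 87, 90, 121, 193, 214, 214]
-50 [216, 215, 216, 216, 216, 216, 217, 209, 186, 150, 143, 156, 171, 180, 182, 173, 158, 142, 122, 133, 182, 211, 215]
```

The bar's outer edge stays at y ≈ -13.5 mm from x = 30 to -46 mm, so its angle is about 0 (under 0.01 rad): it is shut. The arm is clear of everything.

```bash
python3 -c "
from cell import *
print(job_done())"
```

```text
the job is handed in; nothing more can be done
None
```

I handed the job in: the longer module is home against the end stop, the keeper bar measured shut (under 0.01 rad), the arm was clear, and about 30 s of the 56 s were used; no verdict was returned.

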